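Load a hammer head and set the pricking slide with the screw slack taken up

TASK

Take the big bass hammer head off the shelf and lay it flat on the slide of the pricking fixture, its tail between the two wooden cheeks and its crown towards the needles. Set the slide with the handwheel: its steel point is standing too near the needles, so wind it back well past the brass marker's point and bring it forward again until the two points are level, so that the last winding is towards the needles and the screw's slack is taken up behind the slide. Let go of everything, and leave the marker and the other things on the bench as they are.

Things in the scene. Friction and masses are not known exactly. Their poses are not given: they have to be found in the camera images.
- fixture: Cast-iron pricking fixture on the bench, bed 285 x 124 mm (x -110 to +175). Origin under the bed at mid-travel of the slide; x along the slideways, from the handwheel (-x, near the robot) to the needle head (+x); y left, z up. Turned up to 15 degrees. Front bearing x -94 to -74, 90 mm high. Needle head: post from x +118, 130 mm high; three needle tips at x +65, z 105.
- cradle (a point): Centre of the slide's flat steel top (96 x 94 mm, 98 mm above the bench), axes as the fixture's, moving with the slide. On it stand a wooden tail stop (face at x -44 mm) and two wooden cheeks (x -44 to -31, inner faces y +-13, outer +-20), all 14 mm high; forward of them the top is bare. The head's tail belongs 0 to 8 mm off the stop.
- hub (a point): Point on the axis of the steel handwheel (disc 76 mm across; axis level, along the fixture's x, 60 mm above the bench), 26 mm in front of its face, level with the handle's middle. Clockwise as seen from the robot drives the slide to +x, to the needles, 8 mm a turn; no stop within 2 turns past the marker. It stays where left. Drag at the handle: some 2.5 N moving the slide, 1.5 N in the slack.
- grip (a point): Middle of the black handle, a cylinder 16 mm across, 46 mm long (3 to 49 mm in front of the wheel's face), parallel to the wheel's axis and 28 mm off it. It revolves on its pin, so a gripper keeping its attitude can carry it round full circles. At its lowest it is 32 mm above the bench with the rim 66 mm above it: lean the tool's body 20 to 30 degrees towards the robot to clear the rim.
- index (a point): Tip of the slide's dark steel point (9 mm wide, 3 mm thick, pointing to the fixture's right, -y), 57 mm to the right of the slide's middle and 88 mm above the bench; it moves with the slide.
- mark (a point): Tip of the brass marker's point (9 mm wide, 3 mm thick, pointing left, +y, at the slide). The marker is a brass rider clamped on the graduated rail along the fixture's right side; its tip is 2 mm from the path of the steel tip, 90 mm above the bench. Axes as the fixture's. At the start the steel point is 4 to 12 mm beyond it towards the needles (+x).
- play (a joint): Slack of the feed nut in the slide, m: 0 when the nut bears forward (after winding the slide towards the needles), 0.002 when it bears backward (after winding away). On each change of direction the first 2 mm, a quarter turn, go into the slack and the slide stands still. Only the screw moves the slide.
- shelf: Low oak hammer shelf, 150 (x) x 292 (y) mm; origin on the bench under its middle, front at -x. Board top 62 mm above the bench; front retaining rail, top at 82 mm (inner face x -67); end cheeks 94 mm high (inner faces y +-134); back board 122 mm high (face x +67). Three hammer heads lie on it some 78 mm apart, in any order, tails to the front.
- bass_head: The big bass hammer head, 72 mm long, 13 mm thick, lying on its flat side: hornbeam moulding 16 mm wide, parallel for 39 mm from the tail, then the pale pressed crown, 30 mm across. The others are only 54 mm long. Origin mid-length on the underside; x from tail (-36 mm) to crown (+36 mm); z up. About 30 g; grip across the moulding, about 9 mm on the tail side of the origin.
- bass_head_crown (a point): Outermost point of the bass head's crown, on the underside.
- bass_head_tail (a point): Middle of the bass head's tail end, on the underside.
- treble_head: One of the two small hammer heads on the shelf, 54 mm long; leave it.
- treble_head2: The other small hammer head on the shelf, 54 mm long; leave it.
- tuning_lever: Steel tuning lever with rosewood grip, 286 mm long, lying on the bench; leave it.
- loupe: Brass loupe, 38 mm across, 28 mm high, on the bench; leave it.
- wippen: Dark walnut wippen, 110 mm long, 50 mm high, on the bench; leave it.
- file_stick: Flat wooden sanding stick, 180 x 24 x 10 mm, on the bench; leave it.
- spare_pins: Round metal tin, 66 mm across, 26 mm high, on the bench; leave it.
- weight: Brass knobbed key weight, 32 mm across, 50 mm high, on the bench; leave it.
Things that resemble listed ones, but are neither listed nor needed, are in the scene too. Leave any green look-alike of the bass_head alone.

How it is judged:
By the outcome, as a careful person would: the job done as asked, in the order asked, and still so for the second after the job is handed in, with the robot touching nothing.
It also fails if it takes over 67 s, if anything falls off the work surface, if the arm or the gripper's body presses on something with over 40 N, if the wrist force passes 120 N, or if a joint passes its speed limit or range.

ROBOT

A 6-joint arm with a two-finger parallel gripper is mounted at the origin on the work surface. World frame = base frame: x ahead of the robot, y to its left, z up, the work surface at z = 0. Lengths are in mm, angles in rad, forces in N, time in s.
With the tool pointing down it reaches from about 300 to 775 mm from the base axis. Payload 14.6 kg.
Tool frame: the origin (TCP) lies between the finger pads; the fingertips stand ahead of it and the grasp point (between the pads) lies 11 mm behind it (manip.finger_overhang is the z of the fingertips in the tool frame, in mm); z points along the fingers, y is the line along which they close (so a half turn about z gives the same grasp; the last joint's range is limited). The gripper opens to 94 mm and grips with 3 to 60 N. Pads are 16 mm wide; open, the fingers measure 119 mm over their backs; the gripper's body (75 mm by 177 mm) begins 78 mm behind the grasp point.
Start: joints at [-1.198, 0.3, 1.521, -0, 1.321, -0.067], TCP at [234.159, -497.653, 213.446] pointing down, gripper open.
Joint ranges: [-3.03, 3.03], [-0.79, 2.21], [0.23, 2.52], [-1.04, 4.18], [0, 3.07], [-2.55, 2.55]. Speed limits (rad/s): [2.22, 2.22, 2.57, 3.14, 3.14, 3.14].

INTERFACE

Orientations are given as [roll, pitch, yaw] about the fixed x, y, z axes, in that order (R = Rz(yaw) Ry(pitch) Rx(roll)).
In Python, from cell import manip gives the robot as it stands.
- The arm moves only by the tool jog_arm, never from a script. Its argument "series" is a list of rows, each a list of 7 numbers: the shift along the world's x, y, z as a fraction of full scale, then the turn, a rotation vector about the world's x, y, z as a fraction of full scale, then the closure, from 0 (fully open) to 1 (shut). In form: [[dx, dy, dz, wx, wy, wz, fingers], ...]. A call has 1 to 8 rows; each row is the pose to reach, as a shift and turn from the pose commanded when the call began; what a row does not reach only later rows make up. Full scale, the value 1, is 120 mm for a shift and 90 degrees for a turn. A row lasts 1/12 s, in which the tool goes at most 41.7 mm and 7.16 degrees, less where a joint would pass 70% of its speed; a pose out of reach is approached as far as the arm can. A call with a number of a shift or a turn outside -1 to 1 is refused whole. A call with a gripper value outside its range is refused whole. The fingers move at their own pace and stop on an object; "grip_force" is the grip in N (left out, the last holds). Time passes only in rows, so rows that repeat a pose let the fingers close. It gives the time, the measured TCP pose, the force, the opening and the grip force at its end, in the units of the state.
- manip.read_state(): the state, without advancing time (a new reading comes with each control period).
- manip.camera(name): name is "scene" or "top"; returns a dict with "frame" (384x512x3 uint8, red, green, blue), "vfov" (degrees; the focal length in pixels is half the picture's height over the tangent of half this angle, whatever the lens; pixels are square), "cx", "cy" (the principal point, pixels), "R" (3x3) and "t" (3): a world point X has camera coordinates R X + t. Camera axes: x right, y down, z forward; pixel columns grow to the right and rows downward; lengths in mm; the calibration is good to about 2 mm. A picture is of the moment at which its call begins. There is no depth.
- manip.sign_off(): hands the job in; it is judged then, once.
The state is a dict: "clock": time; "joints": joint angles; "qd": joint speeds; "effort": joint torques, N m; "eef_pos": TCP position; "eef_rot": TCP orientation; "wrist_force": force on the tool from outside, world axes, zero at the start; "moment": the same for the moment, N m; "finger_gap": finger opening in mm; "finger_force": force on a finger pad.
Only numpy, scipy, OpenCV 4.12 (cv2) and the standard library are available. Lean on these libraries where they do the work, as an engineer would, in place of code of your own. Each camera call takes 0.05 s, during which the arm holds its last target. There are 200 camera calls.

## Working session

There is one attempt and no reset: what is moved stays moved. The work goes in short steps, Python scripts to look and compute and a tool call to move; the robot and the scene stay as the last step left them, time stands still between calls to the robot, and variables do not carry over. Pictures are saved under pics/ and viewed, at most 10 in all, crops included, and the job is handed in when it is done.

Besides the shell and the picture viewer there is one more tool, called after "Request:" as a command line: name --pt "numbers of a row" for each row, then --argument value for the rest. jog_arm: Moves the arm, as the interface text tells. Its arguments: {"type":"object","properties":{"series":{"type":"array"},"grip_force":{"type":"number"}},"required":["series"]}

```bash
mkdir -p pics; ls; python3 - <<'E'
from cell import manip
import cv2
for n in("scene","top"):
    c=manip.camera(n); cv2.imwrite(f"pics/{n}0.png",cv2.resize(c["frame"][:,:,::-1],(800,600),interpolation=cv2.INTER_CUBIC))
    print(n,c["vfov"],c["cx"],c["cy"],c["R"],c["t"])
print(manip.read_state(), manip.finger_overhang)
E
```

```text
pics
scene 48.556560309332816 257.8209954474056 190.80635430135607 [[ 0.88036522  0.4740618  -0.01491634]
 [ 0.38755208 -0.73712894 -0.55357413]
 [-0.27342361  0.48156655 -0.83266631]] [-497.715882   -155.69163911 1300.04717316]
top 45.320657346802925 259.1466374053987 190.3602799133008 [[ 0.02526861 -0.99937561  0.02469591]
 [-0.98763354 -0.02878013 -0.15411586]
 [ 0.15473039 -0.02049622 -0.9877441 ]] [ -20.3440841   560.99814852 1356.60244608]
{'clock': 0.1, 'joints': array([-1.19762029e+00,  3.00399689e-01,  1.52149210e+00, -5.97764098e-06,
        1.32071883e+00, -6.65900042e-02]), 'qd': array([ 0.00033287, -0.00417894, -0.00234113,  0.00012223,  0.00103831,
       -0.00030683]), 'effort': array([-1.17434652e-04, -5.32645869e+01, -3.53280973e+01,  7.09430175e-02,
        2.34927930e-02, -5.11359974e-05]), 'eef_pos': array([ 234.07022923, -497.46091388,  212.96314455]), 'eef_rot': array([-3.14057657e+00, -6.19584404e-05,  4.39767488e-01]), 'wrist_force': array([-0.4214013 , -0.37062727, -0.07881117]), 'moment': array([-0.0048973 ,  0.00551281,  0.00654662]), 'finger_force': 0.0, 'finger_gap': 94.01158100365424} 8.0
```

View pics/scene0.png

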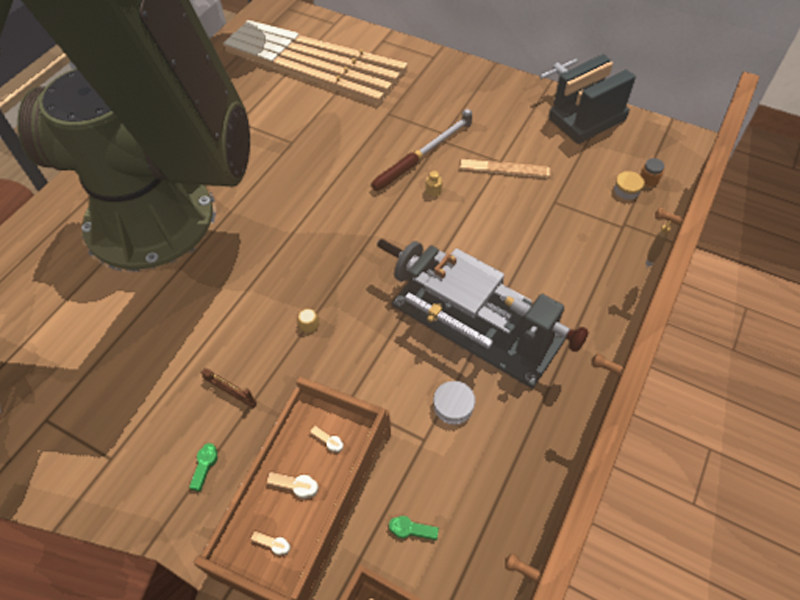

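View pics/top0.png

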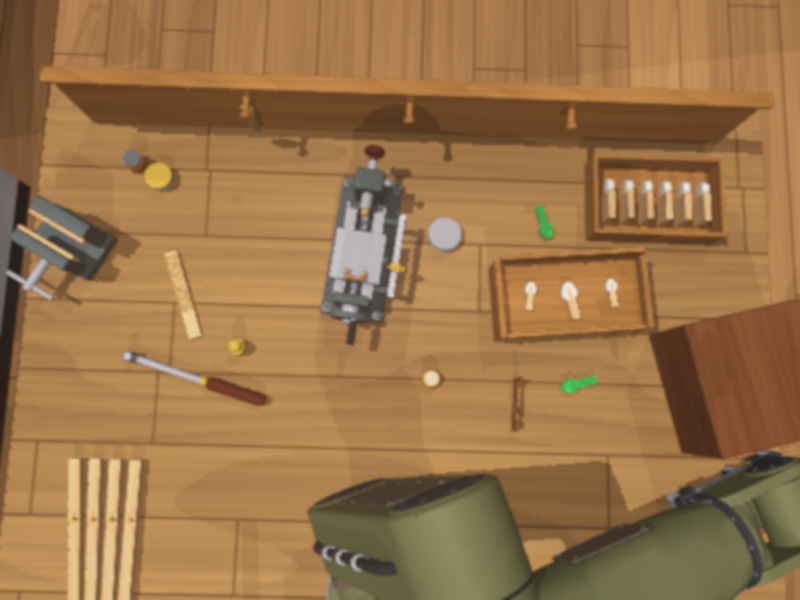

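The bass head is the middle one on the shelf, at about (570,297) in the top view and (292,484) in the scene view. The fixture is at (360,250) in the top view, with its handwheel end near the robot. Next I'll zoom in.

```bash
cat > h.py <<'E'
from cell import manip
import cv2, numpy as np
C={}
def cam(n):
    C[n]=c=manip.camera(n); c["f"]=192/np.tan(np.radians(c["vfov"]/2)); return c
def ray(n,p):
    c=C[n]; d=c["R"].T@np.array([(p[0]-c["cx"])/c["f"],(p[1]-c["cy"])/c["f"],1]); return -c["R"].T@c["t"],d/np.linalg.norm(d)
def plane(n,p,z):
    o,d=ray(n,p); return o+d*(z-o[2])/d[2]
def tri(p,q):
    a,u=ray("scene",p); b,v=ray("top",q)
    s=np.linalg.lstsq(np.c_[u,-v],b-a,rcond=None)[0]; P,Q=a+u*s[0],b+v*s[1]
    return (P+Q)/2,np.linalg.norm(P-Q)
def proj(n,X):
    c=C[n]; x=c["R"]@X+c["t"]; return c["f"]*x[:2]/x[2]+[c["cx"],c["cy"]]
def crop(n,x,y,w,h,k):
    im=cv2.resize(C[n]["frame"][y:y+h,x:x+w,::-1],None,fx=k,fy=k,interpolation=cv2.INTER_CUBIC)
    for i in range(-x%10,w,10): cv2.putText(im,str(x+i) if (x+i)%20==0 else "|",(int(i*k+k/2),8),0,.32,(255,0,255),1)
    for i in range(-y%10,h,10): cv2.putText(im,str(y+i),(0,int(i*k+k/2)),0,.32,(255,0,255),1)
    return im
E
python3 - <<'E'
from h import *
cam("scene");cam("top")
a=crop("scene",235,145,150,105,5); cv2.imwrite("pics/a.png",a)
b=crop("top",195,85,80,140,4.2)
d=crop("top",310,155,115,66,4); b=cv2.copyMakeBorder(b,0,0,0,440,0); b[:d.shape[0],-440:]=d[:,:440]
cv2.imwrite("pics/b.png",b); print(b.shape)
# bass head: pale mask in shelf
for n,(x,y,w,h) in {"top":(350,175,25,32),"scene":(165,295,45,30)}.items():
    im=C[n]["frame"][y:y+h,x:x+w]; g=cv2.cvtColor(im,cv2.COLOR_RGB2HSV)
    m=((g[...,2]>185)).astype(np.uint8)
    pts=np.argwhere(m)[:,::-1]+[x,y]; w_=plane(n,pts.mean(0),68)
    P=np.array([plane(n,p,72) for p in pts])[:,:2]; c=P.mean(0); u=np.linalg.svd(P-c)[2][0]
    if u[0]<0:u=-u
    t=(P-c)@u; s=(P-c)@[-u[1],u[0]]
    print(n,len(pts),c,np.degrees(np.arctan2(u[1],u[0])),"tail",c+u*t.min(),"crown",c+u*t.max(),np.ptp(t),np.ptp(s))
    wh=((g[...,1]<70)&(g[...,2]>170)).astype(np.uint8); q=np.argwhere(wh)[:,::-1]+[x,y]; print("crown px",q.mean(0),plane(n,q.mean(0),73))
E
```

```text
(588, 776, 3)
top 512 [ 566.67315383 -313.49450594] -53.92849822237541 tail [ 535.24181478 -270.34631688] crown [ 597.08917175 -355.24888647] 105.0406677791321 94.5390616488301
crown px [363.5       185.7826087] [ 579.79578126 -317.38935923   73.        ]
scene 577 [ 570.38758734 -314.52817948] 46.260880891209986 tail [ 530.10837747 -356.6203906 ] crown [ 601.03593125 -282.50032772] 102.58899358559414 75.20976466768512
crown px [195.         310.60839161] [ 580.69576034 -315.30266314   73.        ]
```

View pics/a.png

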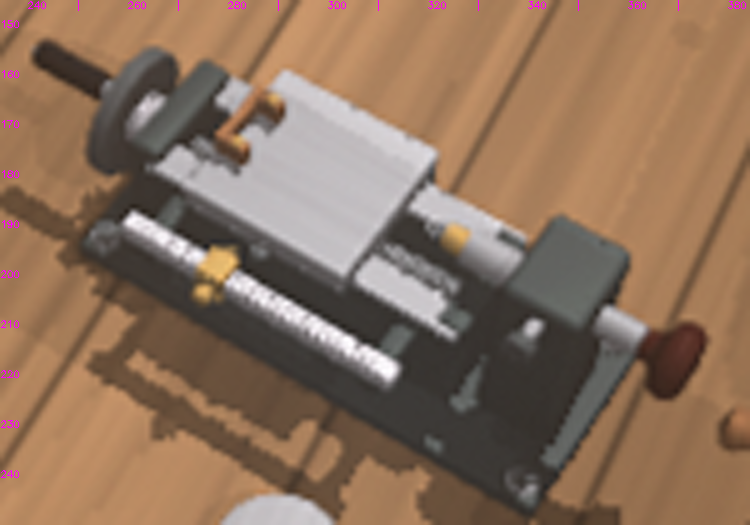

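View pics/b.png

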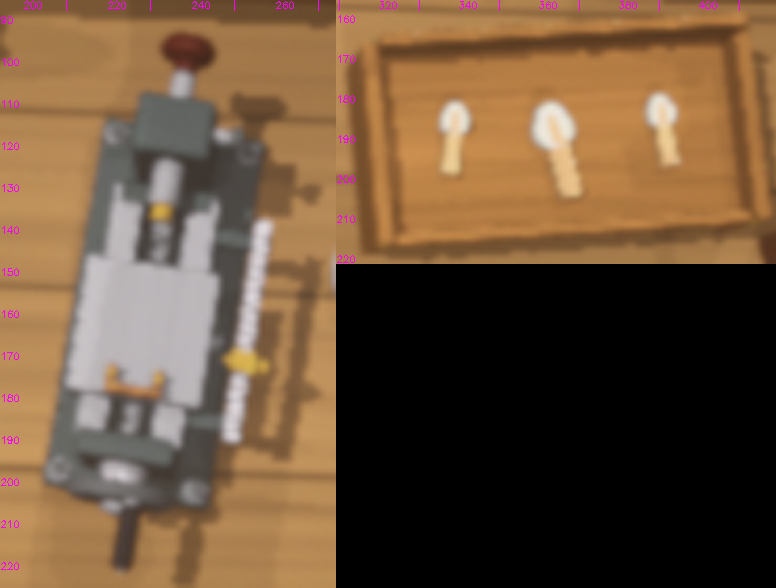

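Scene view: slide-top corners are at about (293,159), (322,175), (304,202) and (265,178), the handle tip is at (242,154), and the marker is at (279,198). Top view: slide-top corners are at (216,146), (247,150), (243,181) and (210,177). The handle tip is at (224,220) and the marker at (252,171). The bass head runs from crown (363,180) to tail (369,204).

```bash
python3 - <<'E'
from h import *
np.set_printoptions(precision=1,suppress=True)
cam("scene");cam("top")
S=[(293,158.8),(322.4,175.4),(304,202),(265,178)];T=[(216,145.7),(247,150.5),(242.6,181.4),(210.5,177.4)]
A=[];B=[]
for s,t in zip(S,T):
    print("corner",*tri(s,t),plane("scene",s,98),plane("top",t,98))
print("handle tip",*tri((242,154.6),(224,219.5)), "base",*tri((257,162.8),(225.5,205.5)))
print("marker",*tri((278.5,197.5),(252,171)))
# needle-head post top corners, z=130
print("red knob",*tri((369,217),(238.5,97)))
# bass head
for n,(x,y,w,h) in {"top":(352,176,24,31),"scene":(166,298,42,24)}.items():
    im=C[n]["frame"][y:y+h,x:x+w]; g=cv2.cvtColor(im,cv2.COLOR_RGB2HSV)
    k=6; sat=cv2.resize(255-g[...,1],None,fx=k,fy=k,interpolation=cv2.INTER_CUBIC)
    th,m=cv2.threshold(sat,0,255,cv2.THRESH_OTSU)
    c=max(cv2.findContours(m,0,2)[0],key=cv2.contourArea)[:,0]
    P=np.array([plane(n,((p+.5)/k-.5)+[x,y],70) for p in c],np.float32)[:,:2]
    r=cv2.minAreaRect(P); e=P-P.mean(0)
    # axis by centroid-of-slices using filled mask
    ys,xs=np.nonzero(cv2.drawContours(np.zeros_like(m),[c],-1,255,-1)); Q=np.array([plane(n,((np.array(p)+.5)/k-.5)+[x,y],70) for p in zip(xs[::5],ys[::5])])[:,:2]
    u=np.linalg.svd(Q-Q.mean(0),full_matrices=False)[2][0]; u*=np.sign(u[0]); t=(Q-Q.mean(0))@u
    mid=Q.mean(0)+u*(t.min()+t.max())/2
    print(n,th,r,"ang",np.degrees(np.arctan2(u[1],u[0])),"mid",mid,"len",np.ptp(t))
E
```

```text
corner [639.  102.8 183.5] 55.25986907790357 [595.6 143.   98. ] [683.  127.3  98. ]
corner [677.5  49.9 181.4] 60.49034994708365 [685.7 129.4  98. ] [671.3  35.1  98. ]
corner [628.1  67.4   3.3] 77.54491674656087 [677.9  34.2  98. ] [578.   45.2  98. ]
corner [567.4 117.   46.6] 78.14286507711508 [559.   53.7  98. ] [587.1 139.6  98. ]
handle tip [465.8  96.4  91.8] 1.6724179510365784 base [509.7  95.3  82.6] 5.898743939797708
marker [613.   19.7  90.5] 3.9141308045818564
red knob [834.2  65.3 102.7] 0.40936039436739013Traceback (most recent call last):
  File "<stdin>", line 19, in <module>
cv2.error: OpenCV(4.12.0) /io/opencv/modules/imgproc/src/convhull.cpp:143: error: (-215:Assertion failed) total >= 0 && (depth == CV_32F || depth == CV_32S) in function 'convexHull'
```

Read correctly, the corners put the slide centre at about (630,87) with a yaw of about -7°. The head's yaw is about +14°. I'll start moving now and refine the measurements on the way.

Request:
jog_arm --pt "0.3 0 0 0 0 -0.06 0.4" --pt "0.6 0 0 0 0 -0.12 0.5" --pt "0.9 0 0 0 0 -0.12 0.5" --pt "0.9 0 0 0 0 -0.12 0.5"

```text
clock: 0.63
eef_pos: [346.8, -496.7, 212.9]
eef_rot: [-3.141, -0.001, 0.254]
wrist_force: [-0.5, -0.2, -0.2]
finger_gap: 70.9
finger_force: 0.0
```

```bash
cat > fix.py <<'E'
from h import *
np.set_printoptions(precision=2,suppress=True)
def edge(n,A,B,off=5,N=40,smooth=1.0):
    """subpixel line near world segment A-B: strongest gradient across; returns image points"""
    g=cv2.GaussianBlur(cv2.cvtColor(C[n]["frame"],cv2.COLOR_RGB2GRAY).astype(np.float32),(0,0),.7)
    a,b=proj(n,A),proj(n,B); d=(b-a)/np.linalg.norm(b-a); nn=np.array([-d[1],d[0]]); s=np.arange(-off,off+.01,.1)
    out=[]
    for t in np.linspace(.12,.88,N):
        p=a+t*(b-a); q=(p+nn*s[:,None]).astype(np.float32)
        v=cv2.remap(g,q[:,0:1],q[:,1:2],cv2.INTER_CUBIC)[:,0]; gr=np.abs(np.gradient(v)); i=gr.argmax()
        if 0<i<len(s)-1: out.append(q[i])
    return np.array(out)
def fitline(n,pts,z):
    P=np.array([plane(n,p,z)[:2] for p in pts],np.float32)
    vx,vy,x,y=cv2.fitLine(P,cv2.DIST_HUBER,0,.01,.01)[:,0]; return np.array([x,y]),np.array([vx,vy])
E
python3 - <<'E'
from fix import *
cam("scene");cam("top")
for n in("scene","top"):
    c=np.array([632,87.]); yaw=np.radians(-7)
    for it in range(3):
        u=np.array([np.cos(yaw),np.sin(yaw)]); v=np.array([-u[1],u[0]]); L={}
        for k,(p,q) in {"F":((48,-47),(48,47)),"L":((-48,47),(48,47)),"R":((-20,-47),(48,-47)),"B":((-48,24),(-48,47))}.items():
            W=lambda a:np.r_[c+u*a[0]+v*a[1],98]
            e=edge(n,W(p),W(q),4); L[k]=fitline(n,e,98)+(len(e),)
        ang={k:np.degrees(np.arctan(L[k][1][1]/L[k][1][0])) if k in"LR" else np.degrees(np.arctan(-L[k][1][0]/L[k][1][1])) for k in L}
        # offsets
        o={k:((L[k][0]-c)@(u if k in "FB" else v)) for k in L}
        yaw=np.radians((ang["L"]+ang["R"]+ang["F"])/3)
        c=c+v*(o["L"]+o["R"])/2+u*(o["F"]-48)
    print(n,c,np.degrees(yaw),ang,o)
for n,(x,y,w,h) in {"top":(352,176,24,31),"scene":(166,298,42,24)}.items():
    im=C[n]["frame"][y:y+h,x:x+w]; g=cv2.cvtColor(im,cv2.COLOR_RGB2HSV); k=6
    sat=cv2.resize(255-g[...,1],None,fx=k,fy=k,interpolation=cv2.INTER_CUBIC)
    th,m=cv2.threshold(sat,0,255,cv2.THRESH_OTSU); c=max(cv2.findContours(m,0,2)[0],key=cv2.contourArea)
    ys,xs=np.nonzero(cv2.drawContours(np.zeros_like(m),[c],-1,255,-1))
    Q=np.array([plane(n,((np.array(p)+.5)/k-.5)+[x,y],70) for p in zip(xs[::3],ys[::3])])[:,:2]
    u=np.linalg.svd(Q-Q.mean(0),full_matrices=False)[2][0]; u*=np.sign(u[0]); t=(Q-Q.mean(0))@u; s=(Q-Q.mean(0))@[-u[1],u[0]]
    print(n,th,"ang",np.degrees(np.arctan2(u[1],u[0])),"mid",Q.mean(0)+u*(t.min()+t.max())/2,"len",np.ptp(t),np.ptp(s))
s=manip.read_state();print(s["eef_pos"],s["eef_rot"],s["finger_gap"])
E
```

```text
scene [632.59  90.74] -7.2722344 {'F': np.float32(-7.241868), 'L': np.float32(-8.163385), 'R': np.float32(-6.4114513), 'B': np.float32(55.49552)} {'F': np.float64(48.24488235536637), 'L': np.float64(46.46170380105873), 'R': np.float64(-46.53787741612), 'B': np.float64(-48.99708942797815)}
top [631.45  88.01] -7.7252064 {'F': np.float32(-8.117084), 'L': np.float32(-7.37888), 'R': np.float32(-7.679656), 'B': np.float32(0.60060334)} {'F': np.float64(47.7223185341418), 'L': np.float64(47.16441447708232), 'R': np.float64(-46.980964420483616), 'B': np.float64(-48.237889653061735)}
top 156.0 ang 9.014776549982544 mid [ 579.34 -318.73] len 40.08609901393335 35.600552161286885
scene 179.0 ang -8.08027546336463 mid [ 580.06 -315.67] len 37.375319735232125 31.072047812517617
[ 342.95 -497.23  212.83] [-3.14  0.    0.25] 62.532661367624016
```

```bash
python3 - <<'E'
from fix import *
cam("scene");cam("top")
for n,(x,y,w,h) in {"top":(352,176,24,31),"scene":(166,298,42,24)}.items():
    im=C[n]["frame"][y:y+h,x:x+w]; k=6
    g=cv2.resize(im[...,2],None,fx=k,fy=k,interpolation=cv2.INTER_CUBIC)
    th,_=cv2.threshold(g,0,255,cv2.THRESH_OTSU)
    print(np.percentile(g,[5,50,70,80,90,95]),th)
    for T in (100,115,130):
        m=(g>T).astype(np.uint8); c=max(cv2.findContours(m,0,2)[0],key=cv2.contourArea)
        ys,xs=np.nonzero(cv2.drawContours(np.zeros_like(m),[c],-1,255,-1))
        Q=np.array([plane(n,((np.array(p)+.5)/k-.5)+[x,y],71) for p in zip(xs[::3],ys[::3])])[:,:2]
        u=np.linalg.svd(Q-Q.mean(0),full_matrices=False)[2][0]; u*=np.sign(u[0]); t=(Q-Q.mean(0))@u; s=(Q-Q.mean(0))@[-u[1],u[0]]
        # moulding axis: midline of slices on tail side
        mid=Q.mean(0)+u*(t.min()+t.max())/2; v=np.array([-u[1],u[0]]); T2=(Q-mid)@u;S2=(Q-mid)@v
        b=[(a,(S2[abs(T2-a)<2].max()+S2[abs(T2-a)<2].min())/2,np.ptp(S2[abs(T2-a)<2])) for a in(-30,-20,-9,0,20)]
        print(n,T,"ang",np.degrees(np.arctan2(u[1],u[0])),"mid",mid,"len",np.ptp(t),np.ptp(s),np.array(b).ravel())
E
```

```text
[ 66.  74.  85. 131. 175. 205.] 122.0
top 100 ang 15.612932084666973 mid [ 562.84 -323.15] len 75.85591149266918 37.20463694330428 [-30.     0.16  16.99 -20.     0.33  16.59  -9.    -0.36  17.09   0.
   0.74  24.17  20.     0.29  36.17]
top 115 ang 15.681343160219692 mid [ 562.96 -323.18] len 73.91491690818596 35.72554007779469 [-30.     0.42  13.85 -20.     0.04  13.16  -9.    -0.65  15.41   0.
   1.22  22.07  20.     0.26  34.36]
top 130 ang 15.903748913643993 mid [ 563.27 -323.21] len 71.84809263545559 34.23450845469165 [-30.     0.34  10.59 -20.    -0.1    9.63  -9.    -0.49  10.23   0.
   0.53  19.49  20.     0.17  32.81]
[ 54.  85. 115. 156. 217. 244.] 136.0
scene 100 ang 14.185737749619031 mid [ 561.98 -319.75] len 74.90382710452431 32.66001199325882 [-30.    -0.27  16.23 -20.     0.04  16.65  -9.     0.21  16.27   0.
   0.03  16.76  20.     0.13  32.3 ]
scene 115 ang 14.415401267572282 mid [ 561.84 -319.76] len 73.8027670998946 31.9614205230149 [-30.    -0.49  14.73 -20.    -0.09  15.42  -9.    -0.05  15.39   0.
   0.29  15.28  20.     0.11  31.6 ]
scene 130 ang 14.628672985409498 mid [ 561.91 -319.72] len 72.93720303769143 31.26872850691481 [-30.    -0.39  13.84 -20.    -0.17  13.91  -9.    -0.39  13.63   0.
   0.27  14.55  20.     0.23  31.  ]
```

Request:
jog_arm --pt "0.28 0.23 0 0 0 0 0.5" --pt "0.56 0.46 0 0 0 0 0.5" --pt "0.84 0.7 0 0 0 0 0.5" --pt "0.9 0.8 0 0 0 0 0.5"

```text
clock: 1.17
eef_pos: [451.9, -399.6, 213.7]
eef_rot: [3.142, -0.001, 0.252]
wrist_force: [-0.6, 0.4, -0.0]
finger_gap: 46.9
finger_force: 0.0
```

Request:
jog_arm --pt "0.25 0.2 0 0 0 0 0.5" --pt "0.5 0.4 0 0 0 0 0.5" --pt "0.7 0.55 -0.2 0 0 0 0.5" --pt "0.86 0.65 -0.5 0 0 0 0.5" --pt "0.86 0.65 -0.75 0 0 0 0.5" --pt "0.86 0.65 -0.75 0 0 0 0.5"

```text
clock: 1.67
eef_pos: [551.0, -322.0, 117.2]
eef_rot: [-3.135, 0.006, 0.252]
wrist_force: [-1.1, 0.7, -1.2]
finger_gap: 47.1
finger_force: 0.0
```

Request:
jog_arm --pt "0 0 -0.2 0 0 0 0.5" --pt "0 0 -0.4 0 0 0 0.5" --pt "0 0 -0.43 0 0 0 0.6" --pt "0 0 -0.43 0 0 0 0.95" --pt "0 0 -0.43 0 0 0 1" --pt "0 0 -0.43 0 0 0 1" --pt "0 0 -0.43 0 0 0 1" --pt "0 0 -0.43 0 0 0 1" --grip_force 15

```text
clock: 2.33
eef_pos: [553.7, -324.1, 73.5]
eef_rot: [3.14, -0.001, 0.251]
wrist_force: [-1.4, 0.5, 6.7]
finger_gap: 16.1
finger_force: 15.0
```

Request:
jog_arm --pt "0 0 0 0 0 0 1" --pt "0 0 0 0 0 0 1" --pt "0 0 0.1 0 0 0 1" --pt "0 0 0.4 0 0 0 1" --pt "0 0 0.7 0 0 0 1" --pt "0 0 1 0 0 0 1" --pt "0 0 1 0 0 0 1"

```text
clock: 2.92
eef_pos: [555.3, -324.8, 201.1]
eef_rot: [3.133, -0.008, 0.252]
wrist_force: [-0.4, -0.4, -0.4]
finger_gap: 15.5
finger_force: 15.0
```

Request:
jog_arm --pt "0.05 0.3 0 0 0 -0.06 1" --pt "0.1 0.6 0 0 0 -0.12 1" --pt "0.15 0.9 0 0 0 -0.18 1" --pt "0.15 0.9 0 0 0 -0.244 1"

```text
clock: 3.25
eef_pos: [572.3, -210.4, 193.1]
eef_rot: [-3.141, -0.001, -0.132]
wrist_force: [0.3, -0.5, 0.3]
finger_gap: 15.8
finger_force: 15.0
```

Request:
jog_arm --pt "0.05 0.3 0 0 0 0 1" --pt "0.1 0.6 0 0 0 0 1" --pt "0.15 0.9 0 0 0 0 1" --pt "0.15 0.9 0 0 0 0 1"

```text
clock: 3.58
eef_pos: [590.0, -102.3, 192.9]
eef_rot: [-3.141, -0.001, -0.128]
wrist_force: [0.7, -0.3, -0.4]
finger_gap: 16.0
finger_force: 15.0
```

Request:
jog_arm --pt "0.05 0.3 0 0 0 0 1" --pt "0.1 0.6 0 0 0 0 1" --pt "0.15 0.9 0 0 0 0 1" --pt "0.15 0.9 0 0 0 0 1"

```text
clock: 3.92
eef_pos: [607.8, 5.5, 192.7]
eef_rot: [-3.141, -0.001, -0.128]
wrist_force: [-0.7, 0.6, 0.1]
finger_gap: 16.1
finger_force: 15.0
```

Request:
jog_arm --pt "0.05 0.25 0 0 0 0 1" --pt "0.1 0.5 0 0 0 0 1" --pt "0.1 0.756 0 0 0 0 1" --pt "0.1 0.756 0 0 0 0 1" --pt "0.1 0.756 -0.2 0 0 0 1" --pt "0.1 0.756 -0.4 0 0 0 1" --pt "0.1 0.756 -0.5 0 0 0 1" --pt "0.1 0.756 -0.5 0 0 0 1"

```text
clock: 4.58
eef_pos: [618.2, 90.3, 129.5]
eef_rot: [3.141, 0.004, -0.132]
wrist_force: [-0.4, -0.2, -1.2]
finger_gap: 15.6
finger_force: 15.0
```

```bash
python3 - <<'E'
from fix import *
cam("scene");cam("top")
a=crop("scene",245,130,110,80,5); b=crop("top",195,110,70,75,5)
o=np.zeros((400,800,3),np.uint8); o[:400,:550]=a; o[:375,550:]=b[:,:250]; o[:375,550:]=b[:,50:300]
cv2.imwrite("pics/c.png",o)
s=manip.read_state();print(s["eef_pos"],s["eef_rot"],s["wrist_force"],s["finger_gap"])
E
```

```text
[619.69  90.61 132.82] [-3.14 -0.   -0.13] [-0.09 -0.7   0.19] 15.670204192434523
```

View pics/c.png

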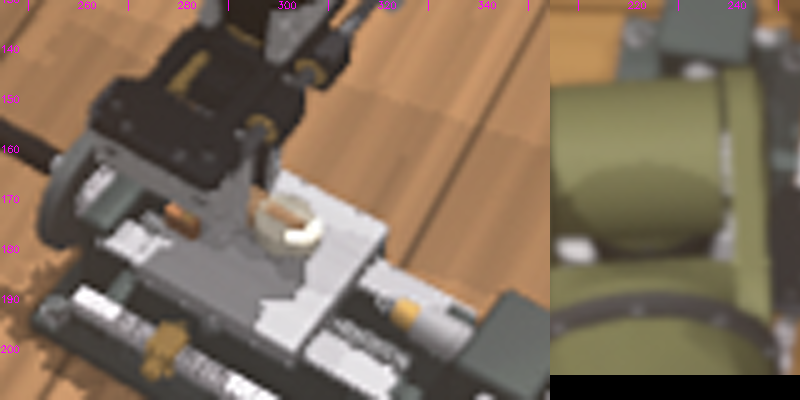

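The scene view shows the head still in the gripper over the slide, with its crown towards the needles at about (302,174). The tail sits between the cheeks, where the cheek at (281,173) is visible.

```bash
python3 - <<'E'
from fix import *
cam("scene")
im=C["scene"]["frame"][164:186,290:314]; g=cv2.cvtColor(im,cv2.COLOR_RGB2HSV)
for z in (122,128,134): print(z,plane("scene",(302,174.4),z))
print(proj("scene",np.array([648.8,87.2,128])))
E
```

```text
122 [643.89  91.46 122.  ]
128 [645.35  87.33 128.  ]
134 [646.8   83.21 134.  ]
[303.24 174.96]
```

Request:
jog_arm --pt "0 0 -0.08 0 0 0 1" --pt "0 0 -0.14 0 0 0 1" --pt "0 0 -0.17 0 0 0 1" --pt "0 0 -0.18 0 0 0 1" --pt "0 0 -0.18 0 0 0 1" --pt "0 0 -0.18 0 0 0 1"

```text
clock: 5.23
eef_pos: [619.5, 91.1, 110.4]
eef_rot: [-3.142, -0.0, -0.132]
wrist_force: [0.7, -0.9, 0.3]
finger_gap: 15.8
finger_force: 15.0
```

Request:
jog_arm --pt "0 0 -0.01 0 0 0 1" --pt "0 0 -0.015 0 0 0 1" --pt "0 0 -0.015 0 0 0 1"

```text
clock: 5.48
eef_pos: [619.6, 91.1, 109.5]
eef_rot: [-3.141, -0.001, -0.132]
wrist_force: [-2.9, 0.1, 6.7]
finger_gap: 15.6
finger_force: 15.0
```

Request:
jog_arm --pt "0 0 0 0 0 0 0.7" --pt "0 0 0 0 0 0 0.6" --pt "0 0 0 0 0 0 0.6" --pt "0 0 0 0 0 0 0.6" --pt "0 0 0.2 0 0 0 0.6" --pt "0 0 0.5 0 0 0 0.6" --pt "0 0 0.8 0 0 0 0.6" --pt "0 0 1 0 0 0 0.6"

```text
clock: 6.15
eef_pos: [619.8, 91.1, 232.0]
eef_rot: [-3.141, -0.003, -0.132]
wrist_force: [0.2, 0.2, 1.1]
finger_gap: 38.1
finger_force: 0.0
```

Request:
jog_arm --pt "-0.3 -0.1 0 0 0 0 0.6" --pt "-0.6 -0.3 0 0 0 0 0.6" --pt "-0.9 -0.6 0 0 0 0 0.6" --pt "-1 -1 0 0 0 0 0.6" --pt "-1 -1 0 0 0 0 0.6"

```text
clock: 6.57
eef_pos: [497.5, -31.5, 228.9]
eef_rot: [3.141, -0.001, -0.133]
wrist_force: [1.2, 0.4, 0.0]
finger_gap: 37.7
finger_force: 0.0
```

Request:
jog_arm --pt "-0.3 -0.1 0 0 0 0 0.6" --pt "-0.6 -0.3 0 0 0 0 0.6" --pt "-0.9 -0.6 0 0 0 0 0.6" --pt "-1 -1 0 0 0 0 0.6" --pt "-1 -1 0 0 0 0 0.6"

```text
clock: 6.98
eef_pos: [377.5, -151.4, 228.9]
eef_rot: [3.141, -0.001, -0.133]
wrist_force: [0.6, 0.5, 0.4]
finger_gap: 37.5
finger_force: 0.0
```

```bash
python3 - <<'E'
from fix import *
cam("scene");cam("top")
a=crop("scene",235,140,110,85,5); b=crop("top",195,130,75,95,5)
o=np.zeros((475,800,3),np.uint8); o[:425,:500]=a[:,:500]; o[:475,500:]=b[:,:300]
cv2.imwrite("pics/d.png",o)
for n in C: np.save(f"{n}_A.npy",C[n]["frame"])
s=manip.read_state();print(s["eef_pos"],s["eef_rot"],s["wrist_force"],s["finger_gap"])
E
```

```text
[ 378.49 -150.88  228.73] [ 3.14 -0.   -0.14] [ 0.07  0.9  -0.13] 37.49471911008317
```

View pics/d.png

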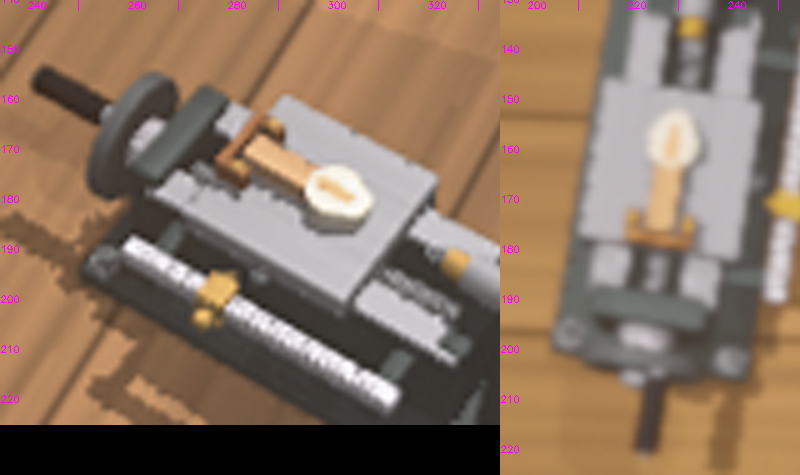

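The head lies between the cheeks with its crown to the needles. The scene view has its tail near the stop at (285,165) and the crown at (302,178); the top view has the crown at (230,156). Next is the handle: scene (242–257,155–163), top (224,205–220).

```bash
python3 - <<'E'
from fix import *
cam("scene");cam("top"); ctr={}
for n,(x,y,w,h) in {"scene":(238,150,20,18),"top":(217,206,14,18)}.items():
    im=C[n]["frame"][y:y+h,x:x+w]; k=6; g=cv2.resize(im[...,0],None,fx=k,fy=k,interpolation=cv2.INTER_CUBIC)
    T=85; m=(g<T).astype(np.uint8); c=max(cv2.findContours(m,0,2)[0],key=cv2.contourArea)
    r=cv2.minAreaRect(c); box=(cv2.boxPoints(r)+.5)/k-.5+[x,y]
    ctr[n]=(np.array(r[0])+.5)/k-.5+[x,y]; print(n,np.percentile(g,[5,20,50,80]),ctr[n],np.array(r[1])/k,box.ravel())
P,e=tri(ctr["scene"],ctr["top"]); print("handle visible centre",P,e)
c=np.array([632,89.4]); yaw=np.radians(-7.5); u=np.array([np.cos(yaw),np.sin(yaw)]); v=np.array([-u[1],u[0]])
print("fixture frame rel cradle:",(P[:2]-c)@u,(P[:2]-c)@v,P[2]-60, "r",np.hypot((P[:2]-c)@v,P[2]-60))
I=np.r_[c-57*v,88]; print("index proj",proj("scene",I),proj("top",I))
# brass mask
for n,(x,y,w,h) in {"scene":(270,188,20,18),"top":(244,164,18,14)}.items():
    g=cv2.cvtColor(C[n]["frame"][y:y+h,x:x+w],cv2.COLOR_RGB2HSV); m=(g[...,1]>110)&(g[...,0]>15)&(g[...,0]<32)&(g[...,2]>110)
    p=np.argwhere(m)[:,::-1]+[x,y]; print(n,len(p),p.mean(0),p.min(0),p.max(0))
    print("\n".join("".join("#" if a else "." for a in r) for r in m))
E
```

```text
scene [ 57.  78. 155. 167.] [248.65 158.69] [15.9   5.33] [240.41 157.16 243.   152.5  256.9  160.22 254.31 164.88]
top [ 76.  94. 165. 176.] [224.86 211.93] [ 4.18 14.32] [220.93 218.27 224.76 204.48 228.79 205.6  224.96 219.39]
handle visible centre [487.83  94.48  89.42] 0.6127019860424915
fixture frame rel cradle: -143.6018799607981 -13.786654564346852 29.41738304091706 r 32.48775567891172
index proj [284.19 196.13] [247.27 166.67]
scene 59 [277.61 199.19] [273 194] [282 205]
....................
....................
....................
....................
....................
....................
.......##...........
.......#####........
.......######.......
......#######.......
.....########.......
.....######.........
.....######.........
......#.##..........
....####............
...#####............
....#####...........
.....##.............
top 81 [255.78 171.35] [248 167] [261 177]
..................
..................
..................
.................#
......##....#...##
.....##########.##
....##############
....##############
.....#############
.........#########
...........####.##
................##
................##
...............###
```

Request:
jog_arm --pt "0.1 0.25 0 -0.01 -0.07 0 0.4" --pt "0.2 0.5 0 -0.02 -0.14 0 0.4" --pt "0.3 0.75 0 -0.03 -0.21 0 0.4" --pt "0.4 1 0 -0.036 -0.275 0 0.4" --pt "0.4 1 0 -0.036 -0.275 0 0.4"

```text
clock: 7.6
eef_pos: [427.1, -23.8, 227.9]
eef_rot: [-3.138, -0.441, -0.127]
wrist_force: [-1.5, -0.3, 0.6]
finger_gap: 56.2
finger_force: 0.0
```

Request:
jog_arm --pt "0.2 0.3 0 0 0 0 0.4" --pt "0.3 0.6 -0.1 0 0 0 0.4" --pt "0.4 0.9 -0.3 0 0 0 0.4" --pt "0.54 1 -0.5 0 0 0 0.4" --pt "0.54 1 -0.7 0 0 0 0.4" --pt "0.54 1 -0.7 0 0 0 0.4"

```text
clock: 8.1
eef_pos: [490.3, 92.6, 139.7]
eef_rot: [3.14, -0.428, -0.128]
wrist_force: [-0.7, -0.7, -0.1]
finger_gap: 56.2
finger_force: 0.0
```

```bash
python3 - <<'E'
from fix import *
cam("scene")
cv2.imwrite("pics/e.png",crop("scene",215,110,110,85,5))
s=manip.read_state();print(s["eef_pos"],s["eef_rot"],s["wrist_force"],s["finger_gap"],s["joints"])
E
```

```text
[490.99  91.94 142.39] [ 3.14 -0.43 -0.13] [-0.7  -0.1   1.06] 56.46508233829639 [ 0.18  0.07  2.03 -0.22  0.64  2.03]
```

View pics/e.png

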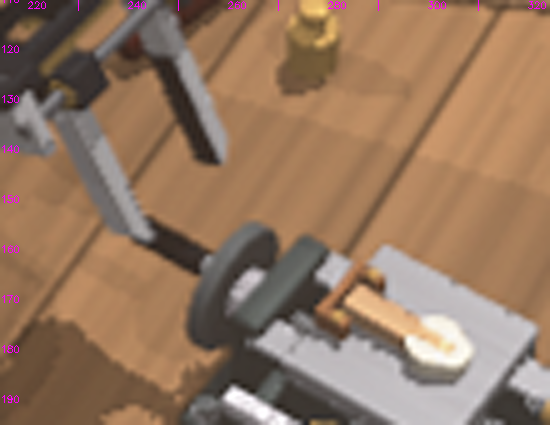

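The gripper leans towards the robot and its fingers straddle the handle, with tips at (243,157) and (258,141). I'll lower and close.

Request:
jog_arm --pt "0 0.033 -0.2 0 0 0 0.4" --pt "0 0.033 -0.4 0 0 0 0.4" --pt "0 0.033 -0.57 0 0 0 0.4" --pt "0 0.033 -0.57 0 0 0 0.6" --pt "0 0.033 -0.57 0 0 0 0.75" --pt "0 0.033 -0.57 0 0 0 0.8" --pt "0 0.033 -0.57 0 0 0 0.8" --grip_force 12

```text
clock: 8.73
eef_pos: [493.1, 95.1, 78.1]
eef_rot: [-3.14, -0.438, -0.133]
wrist_force: [-0.2, -0.6, 0.3]
finger_gap: 32.9
finger_force: 0.0
```

Request:
jog_arm --pt "0 0 0 0 0 0 0.9" --pt "0 0 0 0 0 0 1" --pt "0 0 0 0 0 0 1" --pt "0 0 0 0 0 0 1"

```text
clock: 9.07
eef_pos: [492.4, 95.0, 76.6]
eef_rot: [-3.141, -0.437, -0.132]
wrist_force: [-2.9, -1.1, 5.1]
finger_gap: 15.9
finger_force: 12.0
```

```bash
cat > st.py <<'E'
from h import *
s=manip.read_state(); c=np.array([632,89.4]); u=np.array([.9914,-.1305]); v=np.array([.1305,.9914])
from scipy.spatial.transform import Rotation as Ro
R=Ro.from_euler("xyz",s["eef_rot"]).as_matrix(); g=s["eef_pos"]-11*R[:,2]
print("grasp u,v,z",(g[:2]-c)@u,(g[:2]-c)@v,g[2]-60,"ang",np.degrees(np.arctan2(g[2]-60,(g[:2]-c)@v)),"F v,z",s["wrist_force"][:2]@v,s["wrist_force"][2],s["clock"],s["finger_gap"],s["eef_pos"])
E
python3 st.py
```

```text
grasp u,v,z -143.7543275040327 -12.658629367146943 26.56361968588726 ang 115.47967096764337 F v,z -1.4203356976726664 5.098176771350036 9.0667 15.863333002563456 [492.42770357  95.00837795  76.5951126 ]
```

```bash
python3 - <<'E'
import numpy as np
f0=np.radians(27)
for k in range(1,9):
    f=f0-np.radians(22.5*k); dv=-28*(np.sin(f)-np.sin(f0)); dz=28*(np.cos(f)-np.cos(f0))
    print(np.round([.1305*dv/120,.9914*dv/120,dz/120],4).tolist())
E
```

```text
[0.0114, 0.0869, 0.0247]
[0.0232, 0.1765, 0.014]
[0.0336, 0.2553, -0.0305]
[0.041, 0.3111, -0.102]
[0.0442, 0.3356, -0.1896]
[0.0428, 0.325, -0.28]
[0.037, 0.2809, -0.3594]
[0.0276, 0.21, -0.4158]
```

Request:
jog_arm --pt "0.011 0.087 0.025 0 0 0 1" --pt "0.023 0.176 0.014 0 0 0 1" --pt "0.034 0.255 -0.03 0 0 0 1" --pt "0.041 0.311 -0.102 0 0 0 1"

```text
clock: 9.4
eef_pos: [497.0, 132.2, 63.6]
eef_rot: [3.141, -0.435, -0.132]
wrist_force: [5.2, -14.6, -5.7]
finger_gap: 15.4
finger_force: 12.0
```

```bash
python3 st.py
```

```text
grasp u,v,z -144.10508452712344 24.821402686977535 13.598353308490331 ang 28.716038765611664 F v,z -13.79573575214345 -5.727575200215074 9.4 15.425710296336371 [496.95428104 132.20104323  63.62275753]
```

Request:
jog_arm --pt "0.002 0.016 -0.088 0 0 0 1" --pt "0.001 0.006 -0.178 0 0 0 1" --pt "-0.005 -0.038 -0.257 0 0 0 1" --pt "-0.0145 -0.109 -0.314 0 0 0 1"

```text
clock: 9.73
eef_pos: [495.6, 119.4, 25.9]
eef_rot: [-3.141, -0.436, -0.131]
wrist_force: [-1.0, -2.7, 11.8]
finger_gap: 15.4
finger_force: 12.0
```

```bash
python3 st.py
```

```text
grasp u,v,z -143.8287861436652 11.926941396637467 -24.167682403143694 ang -63.73329835331173 F v,z -2.8384863874867894 11.790013035540772 9.7333 15.418536560514045 [495.55877617 119.39680371  25.86190632]
```

Request:
jog_arm --pt "-0.011 -0.087 -0.021 0 0 0 1" --pt "-0.023 -0.176 -0.01 0 0 0 1" --pt "-0.034 -0.255 0.034 0 0 0 1" --pt "-0.041 -0.311 0.106 0 0 0 1" --pt "-0.044 -0.336 0.194 0 0 0 1" --pt "-0.043 -0.325 0.284 0 0 0 1" --pt "-0.037 -0.281 0.363 0 0 0 1" --pt "-0.028 -0.21 0.42 0 0 0 1"

```text
clock: 10.4
eef_pos: [491.9, 94.0, 77.0]
eef_rot: [-3.141, -0.435, -0.133]
wrist_force: [7.5, 0.8, -10.7]
finger_gap: 15.4
finger_force: 12.0
```

```bash
python3 st.py
```

```text
grasp u,v,z -144.11543723088286 -13.74909860979686 26.954625868797805 ang 117.02535909248564 F v,z 1.784617477634535 -10.712810776299571 10.4 15.358853223577082 [491.91580126  93.97106656  76.98098315]
```

Request:
jog_arm --pt "0.011 0.087 0.025 0 0 0 1" --pt "0.023 0.176 0.014 0 0 0 1" --pt "0.034 0.255 -0.03 0 0 0 1" --pt "0.041 0.311 -0.102 0 0 0 1" --pt "0.044 0.336 -0.19 0 0 0 1" --pt "0.043 0.325 -0.28 0 0 0 1" --pt "0.037 0.281 -0.359 0 0 0 1" --pt "0.028 0.21 -0.416 0 0 0 1"

```text
clock: 11.07
eef_pos: [495.3, 119.7, 26.1]
eef_rot: [-3.141, -0.436, -0.131]
wrist_force: [-3.9, -2.1, 10.6]
finger_gap: 15.4
finger_force: 12.0
```

```bash
python3 st.py
```

```text
grasp u,v,z -144.1241083817858 12.209975979534855 -23.886641948047227 ang -62.92554657055328 F v,z -2.5530807563069318 10.561309705497061 11.0667 15.364552275823145 [495.29653633 119.71344228  26.14015865]
```

Request:
jog_arm --pt "-0.011 -0.087 -0.025 0 0 0 1" --pt "-0.023 -0.176 -0.014 0 0 0 1" --pt "-0.034 -0.255 0.03 0 0 0 1" --pt "-0.041 -0.311 0.102 0 0 0 1" --pt "-0.044 -0.336 0.19 0 0 0 1" --pt "-0.043 -0.325 0.28 0 0 0 1" --pt "-0.037 -0.281 0.359 0 0 0 1" --pt "-0.028 -0.21 0.416 0 0 0 1"

```text
clock: 11.73
eef_pos: [491.8, 94.2, 76.9]
eef_rot: [-3.141, -0.435, -0.133]
wrist_force: [4.2, 0.7, -10.3]
finger_gap: 15.3
finger_force: 12.0
```

Request:
jog_arm --pt "0.011 0.087 0.025 0 0 0 1" --pt "0.023 0.176 0.014 0 0 0 1" --pt "0.034 0.255 -0.03 0 0 0 1" --pt "0.041 0.311 -0.102 0 0 0 1" --pt "0.044 0.336 -0.19 0 0 0 1" --pt "0.043 0.325 -0.28 0 0 0 1" --pt "0.037 0.281 -0.359 0 0 0 1" --pt "0.028 0.21 -0.416 0 0 0 1"

```text
clock: 12.4
eef_pos: [495.3, 120.0, 26.1]
eef_rot: [-3.141, -0.435, -0.131]
wrist_force: [-3.1, -2.7, 10.7]
finger_gap: 15.5
finger_force: 12.0
```

```bash
python3 st.py; cat > meas.py <<'E'
from fix import *
def slide(n):
    c=np.array([632,89.4]); yaw=np.radians(-7.5); u=np.array([np.cos(yaw),np.sin(yaw)]); v=np.array([-u[1],u[0]]); x=None
    from sys import argv
    gx=float(argv[1])
    W=lambda a:np.r_[c+u*(a[0]+gx)+v*a[1],98]
    e=edge(n,W((48,-46)),W((48,46)),3.5); p,d=fitline(n,e,98)
    return (p-c)@u-48
import sys
cam("scene");cam("top")
print("slide shift rel (632,89.4):",slide("scene"),slide("top"))
if len(sys.argv)>2:
    a=crop("scene",258,180,50,35,9); b=crop("top",232,150,38,45,9); o=np.zeros((405,800,3),np.uint8); o[:315,:450]=a; o[:,450:450+342]=b; cv2.imwrite(sys.argv[2],o)
E
python3 meas.py -8 pics/f.png
```

```text
grasp u,v,z -144.17563268892422 12.460563187175541 -23.92694930574676 ang -62.49061490282826 F v,z -3.1074362981138144 10.728582105315985 12.4 15.527733645654209 [495.27780139 119.9686913   26.09968401]
slide shift rel (632,89.4): -15.869857440832973 -16.191179414158885
```

View pics/f.png

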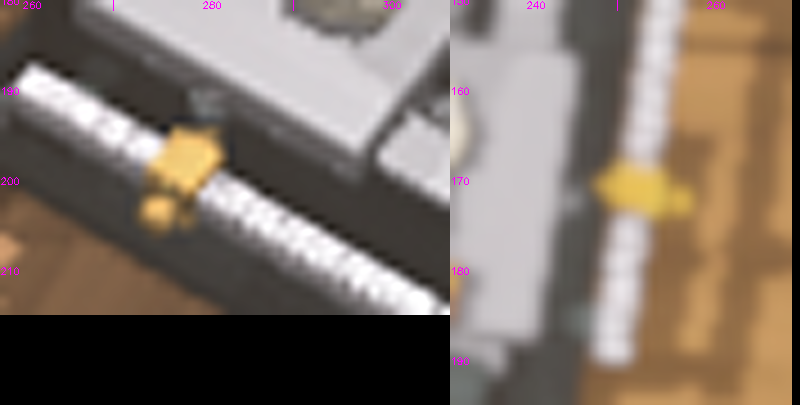

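The steel point's grey nub is at about (280,191) in the scene view and (245,172) in the top view. The brass tip is at (281,195) scene and (248,170) top. The point is already about 5 mm behind the marker, and I'll go back another half turn to be well past it.

```bash
python3 meas.py -16; python3 - <<'E'
from h import *
for n in("scene","top"): np.save(n+"_B.npy",cam(n)["frame"])
E
```

```text
slide shift rel (632,89.4): -17.397839081596107 -17.90712795529912
```

Request:
jog_arm --pt "-0.011 -0.087 -0.025 0 0 0 1" --pt "-0.023 -0.176 -0.014 0 0 0 1" --pt "-0.034 -0.255 0.03 0 0 0 1" --pt "-0.041 -0.311 0.102 0 0 0 1" --pt "-0.044 -0.336 0.19 0 0 0 1" --pt "-0.043 -0.325 0.28 0 0 0 1" --pt "-0.037 -0.281 0.359 0 0 0 1" --pt "-0.028 -0.21 0.416 0 0 0 1"

```text
clock: 13.37
eef_pos: [491.9, 94.4, 77.1]
eef_rot: [-3.141, -0.436, -0.133]
wrist_force: [5.8, 2.2, -12.5]
finger_gap: 15.8
finger_force: 12.0
```

```bash
python3 st.py; python3 meas.py -20; python3 - <<'E'
from h import *
o=[]
for n,(x,y,w,h) in {"scene":(262,182,36,24),"top":(234,156,30,30)}.items():
    f={k:np.load(f"{n}_{k}.npy") for k in "AB"}; f["D"]=cam(n)["frame"]; np.save(n+"_D.npy",f["D"])
    r=[]
    for k in "ABD":
        C[n]["frame"]=cv2.convertScaleAbs(f[k],alpha=1.6,beta=0) if 0 else np.clip(255*(f[k]/255.)**.6,0,255).astype(np.uint8)
        r.append(crop(n,x,y,w,h,7.2))
    r=np.hstack(r); o.append(r)
W=max(a.shape[1] for a in o); o=[cv2.copyMakeBorder(a,0,0,0,W-a.shape[1],0) for a in o]; o=np.vstack(o); print(o.shape); cv2.imwrite("pics/g.png",o)
E
```

```text
grasp u,v,z -144.1708070458156 -13.373873265952032 27.044526228673305 ang 116.31299993267437 F v,z 2.978486506660453 -12.505794614511172 13.3667 15.772735444702645 [491.91107101  94.35252983  77.07130216]
slide shift rel (632,89.4): -21.386571324643466 -22.55285736326238
(389, 777, 3)
```

View pics/g.png

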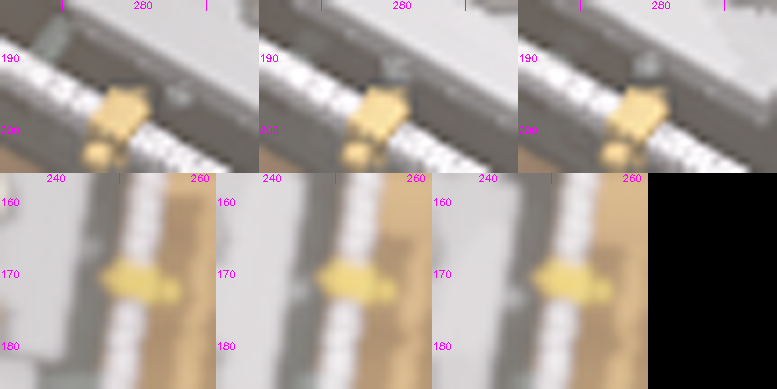

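In every frame the nub shows as a light spot right of the slide edge, and the brass marker is unchanged. Scene nub positions are A (287,195), B (281,191) and D (280,191); top positions are A (247,166), B (245,172) and D (245,173). I'll measure sub-pixel on rectified planes.

```bash
cat > rect.py <<'E'
from fix import *
c=np.array([632,89.4]); yaw=np.radians(-7.5); u=np.array([np.cos(yaw),np.sin(yaw)]); v=np.array([-u[1],u[0]])
us=np.arange(-60,30,.25)
def strip(n,f,vs,z):
    M=np.array([[proj(n,np.r_[c+u*a+v*b,z]) for a in us] for b in vs],np.float32)
    return cv2.remap(f.astype(np.float32),M[...,0],M[...,1],cv2.INTER_CUBIC)
def com(w,lo,hi,frac=.4):
    m=(us>=lo)&(us<=hi); w=w*m; w=np.clip(w-frac*w.max(),0,None); return (w*us).sum()/w.sum()
E
cat > r1.py <<'E'
from rect import *
cam("scene");cam("top")
for n in("scene","top"):
    f={k:np.load(f"{n}_{k}.npy").astype(float) for k in "ABD"}
    for b in (-57,-58,-59,-60,-61,-62,-64,-66,-70):
        w=np.mean([strip(n,f[k][...,0]-f[k][...,2],[b],90)[0] for k in "ABD"],0)
        i=(us>-40)&(us<10); print(n,"brass v",b,"peak",w[i].max(),"com",com(w,-40,10,.5), "bg",np.median(w[i]))
    for b in (-48,-50,-52,-54,-56,-58):
        g={k:strip(n,f[k].mean(2),[b],88)[0] for k in "ABD"}
        print(n,"idx v",b,"A",com(g["A"]-np.minimum(g["B"],g["D"]),-12,14,.5),"B",com(g["B"]-g["A"],-32,-6,.5),"D",com(g["D"]-g["A"],-36,-10,.5), "pk",(g["A"]-g["D"])[us>-12].max(),(g["D"]-g["A"])[us<-8].max())
E
python3 r1.py
```

```text
scene brass v -57 peak 49.083416 com -8.857399983094869 bg 10.600749
scene brass v -58 peak 64.181854 com -9.083455464213039 bg 10.684147
scene brass v -59 peak 75.444 com -9.130034475445845 bg 10.713351
scene brass v -60 peak 87.29891 com -8.939154535068337 bg 10.664547
scene brass v -61 peak 105.04663 com -8.824568757702952 bg 11.04554
scene brass v -62 peak 119.86453 com -8.956909201307264 bg 11.426518
scene brass v -64 peak 131.04395 com -9.581255057628544 bg 12.381658
scene brass v -66 peak 131.07556 com -9.376193650650515 bg 8.646934
scene brass v -70 peak 125.92828 com -9.066922519751797 bg 1.6404338
scene idx v -48 A 1.9654402588970081 B -18.382399281674026 D -19.049772359551916 pk 31.954903 55.625526
scene idx v -50 A 2.3945005092737066 B -16.153160264596295 D -18.446272048676065 pk 66.92916 77.44736
scene idx v -52 A 2.5672205736849953 B -15.259910923202707 D -18.63387498621023 pk 55.498817 63.773956
scene idx v -54 A 2.779237508699747 B -15.110981083224514 D -19.102733866305215 pk 27.249485 37.885918
scene idx v -56 A 3.3686529754433687 B -14.088983077747248 D -19.29326072
[... 778 characters left out ...]
55782295422237 pk 47.929237 56.96409
top idx v -50 A 1.8657924543684898 B -16.26922761362987 D -19.283678290947105 pk 22.825241 39.671196
top idx v -52 A 1.6662019528337288 B -16.254251596267192 D -19.313578202209182 pk 31.697296 52.861618
top idx v -54 A 1.5087630224778394 B -16.13726684429153 D -19.477140142853234 pk 35.62513 52.002472
top idx v -56 A 1.6679120453010414 B -15.941341197572386 D -19.57934200095828 pk 25.57927 37.004936
top idx v -58 A 1.972005148237535 B -15.546351823443059 D -19.24266484327728 pk 14.655281 20.555038rect.py:8: RuntimeWarning: invalid value encountered in scalar divide
  m=(us>=lo)&(us<=hi); w=w*m; w=np.clip(w-frac*w.max(),0,None); return (w*us).sum()/w.sum()
```

```bash
cat > r2.py <<'E'
from rect import *
import sys
cam("scene");cam("top")
i=slice(None,None,6)
np.set_printoptions(linewidth=250,precision=0,suppress=True)
for n in("scene","top"):
    for k,lo,hi in (("A",-12,14),("D",-34,-8)):
        f=np.load(f"{n}_{k}.npy").astype(float); m=(us>=lo)&(us<=hi)
        print(n,k,us[m][i])
        for b in range(-46,-64,-2): print(b,strip(n,f.mean(2),[b],88)[0][m][i].round())
E
python3 r2.py
```

```text
scene A [-12. -10.  -9.  -8.  -6.  -4.  -3.  -2.   0.   2.   3.   4.   6.   8.   9.  10.  12.  14.]
-46 [89. 88. 86. 86. 86. 82. 75. 79. 93. 96. 89. 83. 81. 77. 80. 85. 86. 86.]
-48 [ 76.  74.  73.  74.  75.  73.  78.  87.  96. 100. 102. 102.  90.  75.  67.  69.  71.  71.]
-50 [ 59.  59.  58.  61.  61.  66.  85. 105. 108. 113. 124. 121. 100.  77.  62.  57.  58.  60.]
-52 [ 48.  51.  53.  53.  51.  51.  67.  89. 100. 101. 109. 109.  93.  72.  60.  56.  55.  55.]
-54 [53. 62. 65. 60. 54. 47. 49. 63. 74. 82. 84. 81. 73. 62. 55. 54. 55. 56.]
-56 [73. 89. 91. 74. 58. 52. 46. 51. 59. 62. 66. 65. 58. 52. 53. 55. 56. 56.]
-58 [101. 116. 112.  96.  79.  62.  51.  46.  54.  56.  58.  56.  55.  55.  55.  56.  56.  56.]
-60 [136. 146. 150. 141. 124. 102.  75.  53.  48.  52.  54.  54.  53.  53.  55.  55.  55.  55.]
-62 [170. 174. 171. 178. 175. 153. 113.  73.  44.  45.  50.  41.  43.  50.  48.  45.  51.  49.]
scene D [-34. -32. -31. -30. -28. -26. -25. -24. -22. -20. -19. -18. -16. -14. -13. -12. -10.  -8.]
-46 [ 91.  90.  88.  86.  86.  81.  78.  83. 100. 114. 112. 102.  91.  84.  82.  89.  90. 
[... 1925 characters left out ...]
 173. 172. 168. 163. 157. 153. 149. 146. 147.]
-50 [112. 111. 109. 112. 114. 121. 129. 139. 149. 153. 153. 146. 136. 126. 116. 112. 109. 109.]
-52 [ 87.  87.  86.  87.  90.  95. 107. 118. 133. 141. 143. 136. 124. 110.  98.  90.  86.  85.]
-54 [ 75.  76.  78.  79.  84.  90. 100. 111. 123. 131. 132. 124. 111.  99.  87.  82.  79.  80.]
-56 [ 76.  76.  77.  77.  80.  83.  91.  99. 109. 116. 118. 111. 100.  92.  85.  84.  83.  81.]
-58 [74. 75. 76. 76. 77. 78. 82. 86. 92. 98. 99. 96. 90. 87. 87. 92. 96. 94.]
-60 [ 72.  73.  74.  74.  75.  76.  77.  79.  81.  84.  86.  85.  85.  90.  97. 107. 114. 111.]
-62 [ 79.  80.  80.  79.  78.  77.  77.  77.  77.  80.  83.  86.  91. 102. 114. 127. 134. 132.]
```

Request:
jog_arm --pt "-0.009 -0.071 -0.057 0 0 0 1" --pt "-0.015 -0.115 -0.136 0 0 0 1" --pt "-0.016 -0.126 -0.226 0 0 0 1" --pt "-0.013 -0.101 -0.314 0 0 0 1" --pt "-0.006 -0.045 -0.386 0 0 0 1" --pt "0.005 0.034 -0.43 0 0 0 1" --pt "0.017 0.123 -0.441 0 0 0 1" --pt "0.028 0.21 -0.416 0 0 0 1"

```text
clock: 14.43
eef_pos: [495.5, 119.2, 26.0]
eef_rot: [-3.141, -0.435, -0.133]
wrist_force: [-1.2, -8.3, 7.2]
finger_gap: 15.9
finger_force: 12.0
```

Request:
jog_arm --pt "0.009 0.071 0.057 0 0 0 1" --pt "0.015 0.115 0.136 0 0 0 1" --pt "0.016 0.126 0.226 0 0 0 1" --pt "0.013 0.101 0.314 0 0 0 1" --pt "0.006 0.045 0.386 0 0 0 1" --pt "-0.005 -0.034 0.43 0 0 0 1" --pt "-0.017 -0.123 0.441 0 0 0 1" --pt "-0.028 -0.21 0.416 0 0 0 1"

```text
clock: 15.1
eef_pos: [492.2, 93.9, 76.8]
eef_rot: [-3.14, -0.437, -0.132]
wrist_force: [2.0, 6.1, -5.9]
finger_gap: 15.7
finger_force: 12.0
```

Request:
jog_arm --pt "-0.009 -0.071 -0.057 0 0 0 1" --pt "-0.015 -0.115 -0.136 0 0 0 1" --pt "-0.016 -0.126 -0.226 0 0 0 1" --pt "-0.013 -0.101 -0.314 0 0 0 1" --pt "-0.006 -0.045 -0.386 0 0 0 1" --pt "0.005 0.034 -0.43 0 0 0 1"

```text
clock: 15.6
eef_pos: [492.8, 97.9, 24.1]
eef_rot: [-3.14, -0.436, -0.133]
wrist_force: [-2.7, 0.7, 11.1]
finger_gap: 15.6
finger_force: 12.0
```

```bash
python3 st.py; python3 meas.py -13; cat > r3.py <<'E'
from rect import *
import sys
k=sys.argv[1]; lo,hi=float(sys.argv[2]),float(sys.argv[3])
for n in("scene","top"):
    f=cam(n)["frame"]; np.save(f"{n}_{k}.npy",f); f=f.astype(float)
    R=[np.load(f"{n}_{q}.npy").astype(float) for q in "AD"]
    for b in (-50,-52,-54,-56):
        g=strip(n,f.mean(2),[b],88)[0]; r=np.mean([strip(n,q.mean(2),[b],88)[0] for q in R],0)
        d=g-np.minimum(*[strip(n,q.mean(2),[b],88)[0] for q in R]); print(n,b,"com",com(d,lo,hi,.5),"pk",d[(us>lo)&(us<hi)].max())
    print(n,"brass",[round(float(com(strip(n,f[...,0]-f[...,2],[b],90)[0],-30,10,.5)),2) for b in(-58,-60,-62,-64)])
E
python3 r3.py E -26 0
```

```text
grasp u,v,z -143.7187952646062 -9.696800934318501 -25.928870721899457 ang -110.50464001249131 F v,z 0.30783930426441697 11.055938423960328 15.6 15.601805458914624 [492.84516501  97.94124604  24.10057053]
slide shift rel (632,89.4): -13.148475392968848 -13.120127162667032
scene -50 com -11.234142757199308 pk 55.843098
scene -52 com -11.237698875144966 pk 62.396725
scene -54 com -10.857272670852058 pk 45.778755
scene -56 com -10.443355737179637 pk 20.429344
scene brass [-9.12, -8.95, -8.95, -9.62]
top -50 com -10.965809915788473 pk 35.82579
top -52 com -11.113918740644358 pk 45.94062
top -54 com -11.133985504801482 pk 45.591965
top -56 com -11.253220132204733 pk 35.45671
top brass [-9.25, -9.6, -9.76, -9.5]
```

Request:
jog_arm --pt "0.012 0.09 -0.011 0 0 0 1" --pt "0.023 0.176 0.014 0 0 0 1" --pt "0.031 0.235 0.057 0 0 0 1" --pt "0.031 0.235 0.057 0 0 0 1" --pt "0.031 0.235 0.057 0 0 0 1"

```text
clock: 16.22
eef_pos: [496.2, 126.5, 31.9]
eef_rot: [-3.141, -0.436, -0.132]
wrist_force: [-2.5, 1.2, -0.4]
finger_gap: 15.5
finger_force: 12.0
```

```bash
python3 st.py; python3 meas.py -12; python3 r3.py F -24 2
```

```text
grasp u,v,z -144.12028503484655 19.037196063603073 -18.168381936228215 ang -43.6622882901483 F v,z 0.8177609755201913 -0.40877694603883113 16.2167 15.478935821174089 [496.19449231 126.48689624  31.85957336]
slide shift rel (632,89.4): -11.631378809794882 -12.49363465042358
scene -50 com -8.835817753045756 pk 72.34805
scene -52 com -9.015914297171303 pk 67.75979
scene -54 com -9.19604952188144 pk 40.385338
scene -56 com -9.137884481207973 pk 15.713127
scene brass [-9.15, -8.96, -9.03, -9.64]
top -50 com -9.521875307045548 pk 33.523438
top -52 com -9.393104933632806 pk 41.076363
top -54 com -9.238338694450569 pk 42.81485
top -56 com -9.294300115053279 pk 36.12796
top brass [-9.48, -9.72, -9.74, -9.46]
```

Request:
jog_arm --pt "0 0 0 0 0 0 0.78" --pt "0 0 0 0 0 0 0.72" --pt "0 0 0 0 0 0 0.72" --pt "-0.05 0.007 0.1 0 0 0 0.72" --pt "-0.14 0.018 0.3 0 0 0 0.72" --pt "-0.24 0.03 0.5 0 0 0 0.72" --pt "-0.35 0.046 0.755 0 0 0 0.72" --pt "-0.35 0.046 0.9 0 0 0 0.72"

```text
clock: 17.08
eef_pos: [453.3, 132.2, 142.3]
eef_rot: [-3.14, -0.437, -0.132]
wrist_force: [0.2, 0.3, -0.1]
finger_gap: 25.9
finger_force: 0.0
```

Request:
jog_arm --pt "0 -0.2 0.3 0 0 0 0.5" --pt "-0.1 -0.5 0.5 0 0 0 0.5" --pt "-0.3 -0.8 0.5 0 0 0 0.5" --pt "-0.4 -1 0.5 0 0 0 0.5" --pt "-0.4 -1 0.5 0 0 0 0.5"

```text
clock: 17.5
eef_pos: [404.7, 8.4, 200.4]
eef_rot: [-3.141, -0.438, -0.135]
wrist_force: [0.7, 0.6, 0.1]
finger_gap: 46.8
finger_force: 0.0
```

Request:
jog_arm --pt "0 -0.3 0 0 0 0 0.5" --pt "0 -0.6 0 0 0 0 0.5" --pt "0 -0.9 0 0 0 0 0.5" --pt "0 -1 0 0 0 0 0.5" --pt "0 -1 0 0 0 0 0.5"

```text
clock: 17.92
eef_pos: [406.3, -110.5, 199.8]
eef_rot: [-3.141, -0.436, -0.136]
wrist_force: [-0.2, -0.5, 0.4]
finger_gap: 47.1
finger_force: 0.0
```

```bash
python3 meas.py -12; python3 r3.py G -24 2; python3 - <<'E'
from h import *
for n in("scene","top"): C[n]=dict(frame=np.clip(255*(np.load(n+"_G.npy")/255.)**.7,0,255).astype(np.uint8))
a=crop("scene",235,145,100,75,5); b=crop("top",204,138,60,84,5); o=np.zeros((420,800,3),np.uint8); o[:375,:500]=a; o[:,500:]=b; cv2.imwrite("pics/h.png",o)
E
```

```text
slide shift rel (632,89.4): -11.528294806237298 -12.106126425192137
scene -50 com -8.818874433582717 pk 59.156643
scene -52 com -8.885491787120067 pk 55.746094
scene -54 com -9.158665452017745 pk 30.799843
scene -56 com -9.880172313606705 pk 6.6481857
scene brass [-9.16, -8.9, -8.94, -9.49]
top -50 com -9.576480736498008 pk 19.636574
top -52 com -9.412149913460087 pk 28.709892
top -54 com -9.140726035422182 pk 31.387062
top -56 com -9.247265662733255 pk 25.962036
top brass [-9.58, -9.76, -9.76, -9.39]
```

View pics/h.png

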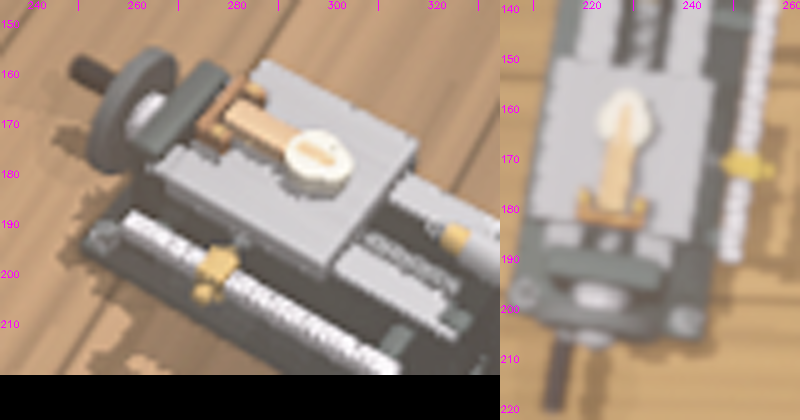

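Both points are level in both views: scene nub (283,193) beside the brass tip (280,195), top nub (245,171) beside the tip (248,171). One numeric check of the head on the slide before handing in.

```bash
python3 - <<'E'
from rect import *
for n,(x,y,w,h) in {"top":(219,153,18,30),"scene":(278,164,28,24)}.items():
    f=cam(n)["frame"]; k=6
    im=f[y:y+h,x:x+w]; g=cv2.cvtColor(cv2.resize(im,None,fx=k,fy=k,interpolation=cv2.INTER_CUBIC),cv2.COLOR_RGB2HSV)
    crown=(g[...,2]>225); 
    for z in (105,111):
        p=np.argwhere(crown)[:,::-1]; P=np.array([plane(n,(q+.5)/k-.5+[x,y],z)[:2] for q in p])-c-u*-11.8
        print(n,z,"crown u",np.percentile(P@u,[1,50,99]),"v",np.percentile(P@v,[1,50,99]))
s=manip.read_state(); print(s["clock"],s["qd"])
E
```

```text
top 105 crown u [-32.02  12.1   29.73] v [-12.16  -1.48  11.44]
top 111 crown u [-33.08  10.84  28.39] v [-12.58  -1.94  10.92]
scene 105 crown u [-38.89   4.65  28.25] v [-6.77  5.34 18.91]
scene 111 crown u [-36.53   6.72  30.16] v [-10.52   1.5   14.98]
18.2167 [-0.    0.   -0.    0.    0.   -0.01]
```

```bash
python3 -c "
from cell import manip
print(manip.sign_off())"
```

```text
the job is handed in; nothing more can be done
None
```

The job is handed in at about 18 s. The bass head lies between the cheeks, crown to the needles, with its tail about 1–3 mm off the stop. I wound the slide back to about 10 mm behind the marker, then forward until the camera showed the points level to about 0.3 mm. The gripper is clear, and the marker and other things were left alone.

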